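# Set the depth dial to the red line and lock it

## Task

Set the depth stop for the next batch: with the fingertips, gently push the upright brass peg so that the black dial turns until its white index line stands in line with the red line on the scale ring. Then push the orange knob of the locking lever over, away from the robot, as far as it goes, to lock the setting. Only push: do not lift the dial off its spindle, and leave the loose things on the table where they stand.

Things in the scene. Friction and masses are not known exactly. Their poses are not given: they have to be found in the camera images.
- setter: Depth setter: green base plate 190 (x) by 320 (y) by 12 mm, fixed to the table, turned a little. Origin: under the dial's axis, at table height; z up, x roughly away from the robot, y to the left; the plate reaches from 105 mm to the left of the dial's axis to 215 mm to the right of it. The dial sits left, the locking lever right. The scale ring lies on the plate round the dial, 10 mm high.
- dial_centre (a point): Point on the dial's vertical axis at the height of the dial's top face, 24 mm above the table. The dial is a black disc 120 mm in diameter; a flat steel hub 26 mm across rises 7 mm at its centre.
- dial_index (a point): Outer end of the dial's white index line (4 mm wide, radial), 61.5 mm from the dial's axis. It turns with the dial. The line is straight opposite the peg.
- dial_peg (a point): Centre of the top of the brass peg on the dial: upright round peg, 12 mm in diameter, standing 36 mm above the dial's face (top 60 mm above the table), 42 mm from the dial's axis, straight opposite the index line. Turns with the dial. The steel foot at its base is 18 mm across and 3 mm high. At the start it is at the left or near side of the dial.
- dial (a joint): Angle of the dial, positive anticlockwise seen from above; 0 when the index line points along the base plate's x, away from the robot. Stops at -1.8 and 1.8 rad. It starts between -1.3 and -0.4 and stays where it is left; friction about 0.12 N m (some 3 N at the peg).
- dial_seat (a joint): How far the dial is lifted on its spindle (m); 0 when seated. It must stay under 4 mm.
- scale_target (a point): Inner end of the red line (4 mm wide, radial) on the scale ring, 61.5 mm from the dial's axis, so it falls on point dial_index when the two lines agree. The scale ring is fixed: plain metal, 126 mm inner and 170 mm outer diameter, top 22 mm above the table, with short black lines every 10 degrees and longer ones every 30 degrees; the red one stands 0.2 to 0.9 rad anticlockwise of the base plate's x.
- lock_knob (a point): Centre of the top of the locking lever's orange knob: upright, 16 mm in diameter, standing 26 mm above the steel arm's top (knob top 58 mm above the table). 65 mm from the lever's pivot.
- lock_pivot (a point): Top of the lever's pivot, 30 mm above the table; the axis is vertical. The steel arm (14 mm wide) turns level about it, its top about 27 mm above the table. Beside the arm's two end positions stand fixed steel stop pins 10 mm in diameter, 45 mm from the pivot, 32 mm high.
- lock_lever (a joint): Lever angle: 0 fully open (arm points towards the robot and right, 45 degrees between the two), growing anticlockwise seen from above; 1.571 fully locked (arm points away from the robot and right), where it stops. Starts at 0 to 0.25. Stays where it is left; friction about 0.1 N m (1.5 N at the knob).
- black_spool: Upright spool of black thread, 46 across, height 60 mm, loose, to be left alone. Origin at the centre of its underside.
- paste_jar: Jar with a white lid, 69 across, height 73 mm, loose, to be left alone. Origin at the centre of its underside.
- rivet_cup_0: Small orange open cup, 24 across, height 16 mm, loose, to be left alone. Origin at the centre of its underside.
- beeswax: Yellow-brown block of beeswax, 37x53x24 mm, loose, to be left alone. Origin at the centre of its underside.
- screwdriver_small: Small screwdriver with a yellow handle, lying, length 149, thickness 23 mm, loose, to be left alone. Origin at the centre of its underside.

How it is judged:
On the way, in this order (a step that is already met when the one before it is completed fails the run):
1. the dial's index line stands within 3 mm of the red line, the dial at rest (horizontal distance between dial_index and scale_target below 0.003 m and velocity of joint dial between -0.05 and 0.05 rad/s), for 0.2 s.
2. the locking lever is pushed over (past 1.35 rad) (value of joint lock_lever above 1.35 rad), for 0.2 s.
At the end, for the whole second after the job is handed in: The outer end of the dial's index line is within 3 mm of the red line's inner end, the dial is seated, and the locking lever stands past 1.35 of its 1.57 rad (horizontal distance between dial_index and scale_target below 0.003 m and value of joint lock_lever above 1.35 rad and value of joint dial_seat below 0.003 m); the robot touches nothing.
It fails at once if the dial is lifted more than 4 mm on its spindle (value of joint dial_seat above 0.004 m).
It fails at once if the fingers press on the dial or its peg with more than 35 N (contact force between the fingers and dial above 35 N).
It fails at once if one of the loose things (spool, jar, cup, beeswax, screwdriver) is shifted or lifted more than 15 mm (distance of any of black_spool, paste_jar, rivet_cup_0, beeswax, screwdriver_small from where it was at the start of the episode above 0.015 m).
It also fails if it takes over 61 s, if anything falls off the work surface, if the arm or the gripper's body presses on something with over 40 N, if the wrist force passes 120 N, or if a joint passes its speed limit or range.

## Robot

A 6-joint arm with a two-finger parallel gripper is mounted at the origin on a cart in front of the work surface, level with it; the furniture and walls round the work are solid. World frame = base frame: x ahead of the robot, y to its left, z up, the work surface at z = 0. Lengths are in m, angles in rad, forces in N, time in s.
With the tool pointing down it reaches from about 0.35 to 0.875 m from the base axis. Payload 4.2 kg.
Tool frame: the origin (TCP) lies midway between the tips of the shut fingers; the grasp point (between the pads) lies 19 mm behind it; z points along the fingers, x is the direction in which the jaws open and shut, and the axes are right-handed (so a half turn about z gives the same grasp; the last joint's range is limited). The gripper opens to 87 mm and grips with 3 to 60 N. Pads are 19 mm wide; open, the fingers measure 117 mm over their backs; the gripper's body (75 mm by 190 mm) begins 51 mm behind the grasp point.
Start: joints at [0.259, 0.385, 0.008, 0, -1.194, -0.259], TCP at [0.625, 0, 0.192] pointing down, gripper open.
Joint ranges: [-3.14, 3.14], [-1.21, 2.06], [-1.07, 1.41], [-3.16, 2.05], [-2.99, -0.16], [-3.1, 3.1]. Speed limits (rad/s): [2.79, 2.79, 3.14, 3.14, 3.14, 3.14].

## Interface

Orientations are given as a 3x3 rotation matrix whose columns are the frame's x, y, z axes.
In Python, from bench import manip gives the robot as it stands.
- The arm moves only by the tool play_rows, never from a script. Its argument "targets" is text: rows parted by semicolons, each of 5 numbers parted by spaces: the finger opening in m, from 0 to 0.087, then the shift along the tool's x, y, z in m, then the turn about the tool's z in degrees. In form: hand tx ty tz spin; .... A call has exactly 10 rows; each row is the pose to reach, as a shift and turn from the pose measured when the call began, along the tool's axes at that moment; what a row does not reach only later rows make up. A row lasts 1/10 s, in which the tool goes at most 50 mm and 8.59 degrees, less where a joint would pass 70% of its speed; a pose out of reach is approached as far as the arm can. A call with a gripper value outside its range is refused whole. The fingers move at their own pace and stop on an object; "grip_force" is the grip in N (left out, the last holds). Time passes only in rows, so rows that repeat a pose let the fingers close, or fill a call up. It gives the time, the measured TCP pose, the force and the opening at its end, in the units of the state.
- manip.observe(): the state, without advancing time (a new reading comes with each control period).
- manip.camera(name): name is "scene" or "side" or "wrist"; returns (picture, depth): 420x560x3 uint8, red, green, blue; 420x560 float32, m along the optical axis (not along the pixel's ray), 0 where there is no reading.
- manip.camera_params(name): a dict with "K" (3x3 intrinsics, pixels), "origin" and "orientation" of the camera in the world. Camera axes: x right, y down, z forward; pixel columns grow to the right and rows downward; lengths in m; the calibration is good to about 2 mm. A picture is of the moment at which its call begins: read the wrist's pose just before it. camera_params takes no time and is no camera call; for the wrist camera it gives the pose at the moment of the call.
- manip.close_job(): hands the job in, once; it reports no verdict.
The state is a dict: "time": time; "joint_positions": joint angles; "dq": joint speeds; "joint_efforts": joint torques, N m; "position": TCP position; "tcp_rot": TCP orientation; "force": force on the tool from outside, world axes, zero at the start; "ft_torque": the same for the moment, N m; "width": opening from 0.0 (shut) to 1.0 (fully open).
Only numpy, scipy, OpenCV 4.12 (cv2) and the standard library are available. Lean on these libraries where they do the work, as an engineer would, in place of code of your own. Each camera call takes 0.05 s, during which the arm holds its last target.

## Working session

There is one attempt and no reset: what is moved stays moved. The work goes in short steps, Python scripts to look and compute and a tool call to move; the robot and the scene stay as the last step left them, time stands still between calls to the robot, and variables do not carry over. Pictures are saved under pics/ and viewed, and the job is handed in when it is done.

Besides the shell and the picture viewer there is one more tool, called after "Emit:" in YAML: its name, and indented under it one key for each argument. play_rows: Moves the arm, as the interface text tells. Its arguments: {"type":"object","properties":{"targets":{"type":"string"},"grip_force":{"type":"number"}},"required":["targets"]}

```bash
mkdir -p pics; cat > h.py <<'E'
import numpy as np, cv2
from bench import manip
def snap(n,f):
    p=manip.camera_params(n); im,d=manip.camera(n)
    cv2.imwrite(f'pics/{f}.png',cv2.cvtColor(im,cv2.COLOR_RGB2BGR)); np.savez(f'pics/{f}.npz',im=im,d=d,K=p['K'],o=p['origin'],R=p['orientation'])
    return im,d,p
def load(f): return np.load(f'pics/{f}.npz')
def world(L,u,v,z=None):
    K,R,o=L['K'],np.array(L['R']),np.array(L['o'])
    r=R@np.linalg.inv(K)@np.array([u,v,1.])
    if z is None: return o+r*L['d'][int(round(v)),int(round(u))]
    return o+r*(z-o[2])/r[2]
E
python3 - <<'E'
from h import *
s=manip.observe();print(s)
for n in('scene','side','wrist'):
    im,d,p=snap(n,n+'0');print(n,p)
E
```

```text
{'time': 0.0, 'joint_positions': array([ 2.58588272e-01,  3.85555018e-01,  6.61052500e-03, -5.24408659e-04,
       -1.19398662e+00, -2.58605590e-01]), 'dq': array([-0.00102827, -0.00013121,  0.00059949,  0.00032222,  0.00123381,
        0.00024755]), 'joint_efforts': array([ 5.69075401e-04, -3.90661991e+01,  1.87403029e+01,  4.22001421e+00,
        1.09914420e-02, -1.81494070e-04]), 'position': array([6.24323569e-01, 1.42423162e-05, 1.91150844e-01]), 'tcp_rot': array([[-9.99997583e-01,  2.10716213e-04, -2.18845734e-03],
       [ 2.10879718e-04,  9.99999975e-01, -7.44821456e-05],
       [ 2.18844159e-03, -7.49434669e-05, -9.99997603e-01]]), 'force': array([-0.2704524 , -0.55241222,  0.65224712]), 'ft_torque': array([ 0.07329705,  0.03068882, -0.00098675]), 'width': 1.0009714325992238}
scene {'K': array([[515.61536592,   0.        , 286.86692491],
       [  0.        , 515.61536592, 209.97934573],
       [  0.        ,   0.        ,   1.        ]]), 'origin': array([-0.02397107, -0.32512323,  0.82919822]), 'orientation': array([[ 0.44313684, -0.648162  ,  0.61928649],
       [-0.896420
[... 184 characters left out ...]
2457525],
       [  0.        ,   0.        ,   1.        ]]), 'origin': array([0.51105134, 0.90094981, 0.46007824]), 'orientation': array([[-0.99368696, -0.02730316,  0.10881525],
       [-0.110457  ,  0.40784341, -0.90634596],
       [-0.01963348, -0.91264357, -0.4082845 ]])}
wrist {'K': array([[315.164155  ,   0.        , 278.93275987],
       [  0.        , 315.164155  , 208.39589103],
       [  0.        ,   0.        ,   1.        ]]), 'origin': array([ 0.62441758, -0.07111457,  0.38358526]), 'orientation': array([[-9.99998735e-01,  1.29852898e-03, -9.18516346e-04],
       [ 1.01757031e-03,  9.66140108e-01,  2.58015998e-01],
       [ 1.22245673e-03,  2.58014737e-01, -9.66140208e-01]])}
```

View pics/scene0.png

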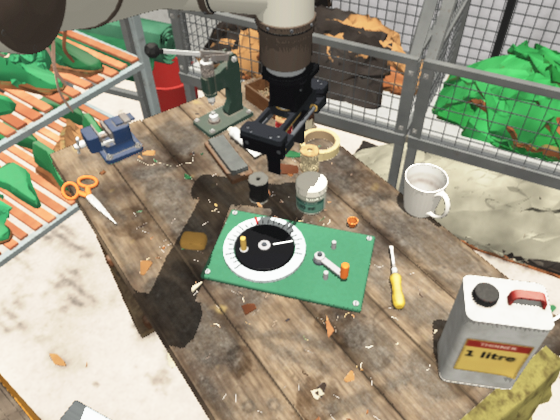

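View pics/side0.png

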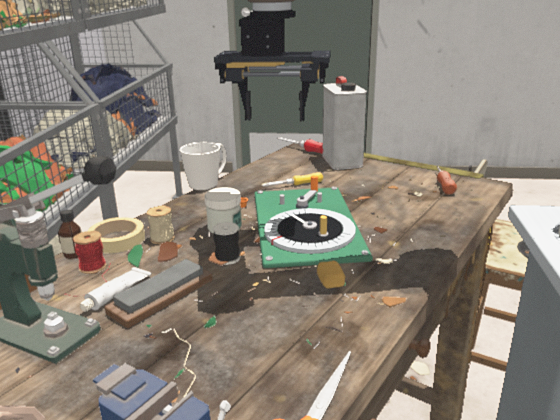

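View pics/wrist0.png

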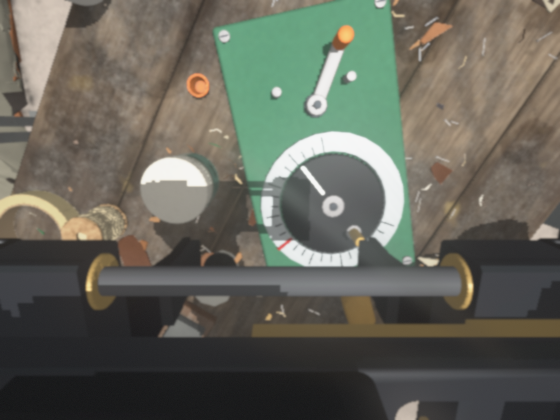

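The wrist view shows the dial hub at (333,206), the peg at (354,234), the index line tip at (303,167) and the red line near (285,245). The knob is at (345,35) and the pivot at (317,105). Next I'll convert these to world positions and refine them on enlarged crops.

```bash
python3 - <<'E'
from h import *
L=load('wrist0');im=L['im']
c=im[110:290,230:430];cv2.imwrite('pics/wz.png',cv2.cvtColor(cv2.resize(c,None,fx=4,fy=4,interpolation=cv2.INTER_CUBIC)[:600],cv2.COLOR_RGB2BGR))
c=im[0:140,180:430];cv2.imwrite('pics/wz2.png',cv2.cvtColor(cv2.resize(c,None,fx=3,fy=3,interpolation=cv2.INTER_CUBIC),cv2.COLOR_RGB2BGR))
S=load('scene0');c=S['im'][170:320,190:410];cv2.imwrite('pics/sz.png',cv2.cvtColor(cv2.resize(c,None,fx=3.6,fy=3.6,interpolation=cv2.INTER_CUBIC),cv2.COLOR_RGB2BGR))
E
```

```text
(no output)
```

View pics/wz.png

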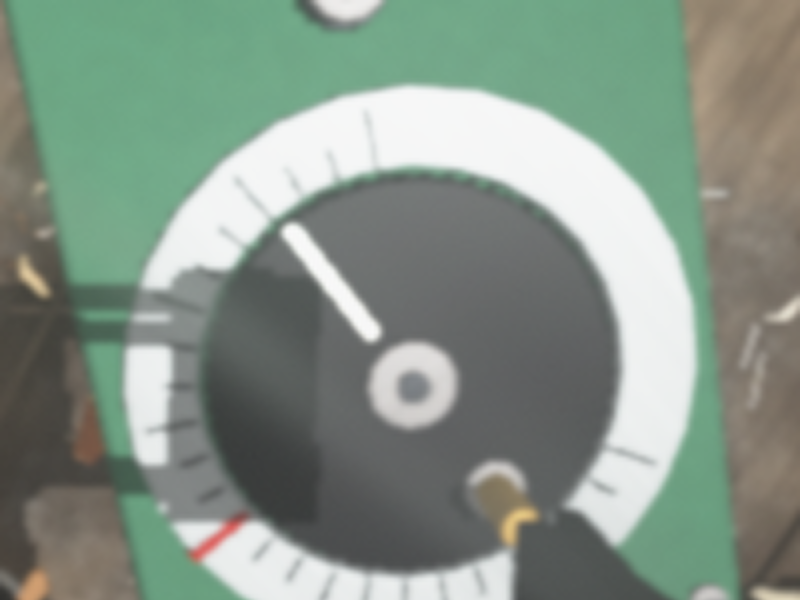

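View pics/wz2.png

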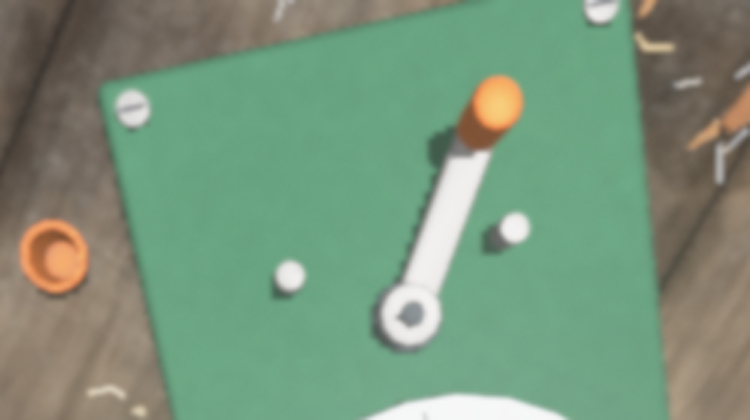

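View pics/sz.png

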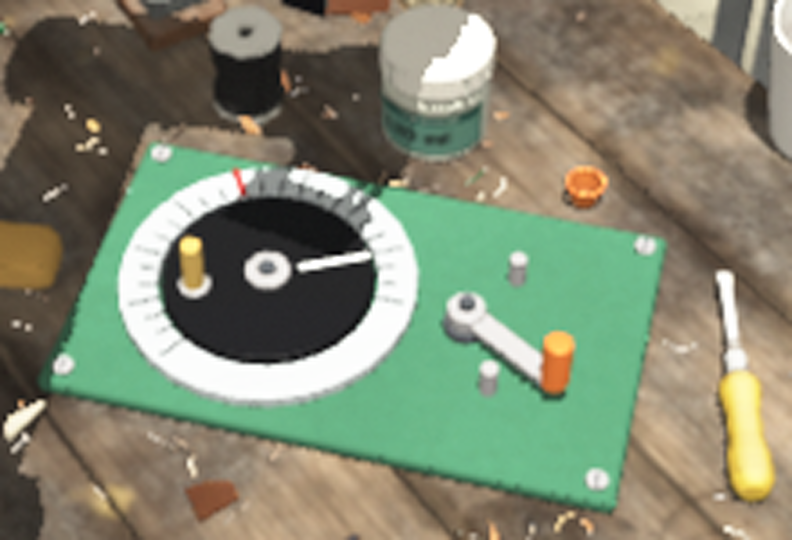

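```bash
python3 - <<'E'
from h import *
W=load('wrist0');S=load('scene0')
def p(L,ox,oy,f,u,v,z,n):
    u=ox+(u+.5)/f-.5; v=oy+(v+.5)/f-.5
    w=world(L,u,v,z); print(n,w.round(4), 'depth pt',world(L,u,v).round(4)); return w
a=lambda v:np.arctan2(v[1],v[0])
for L,ox,oy,f,pts in ((W,230,110,4,dict(hub=(413,386,.031),idx=(288,226,.024),red=(243,518,.022),peg=(519,524,.06))),
  (S,190,170,3.6,dict(hub=(268,267,.031),idx=(371,256,.024),red=(243,194,.022),peg=(191,242,.06),knob=(559,342,.058),piv=(467,305,.030),pinfar=(518,257,.032),pinnear=(488,370,.032),spool=(246,30,.06),jar=(438,35,.073)))):
    P={k:p(L,ox,oy,f,*v,k) for k,v in pts.items()}
    for k in('idx','red','peg'):
        d=P[k]-P['hub'];print(k,np.hypot(d[0],d[1]),a(d))
P={k:p(W,180,0,3,*v,k) for k,v in dict(knob=(500,100,.058),piv=(411,314,.030),pinfar=(290,274,.032),pinnear=(516,227,.032),cup=(57,250,.016),sc1=(132,108,.012),sc2=(601,7,.012)).items()}
for k in P: d=P[k]-P['piv'];print(k,np.hypot(d[0],d[1]),a(d))
E
```

```text
hub [0.5617 0.0204 0.031 ] depth pt [0.5616 0.0206 0.0304]
idx [ 0.5982 -0.0249  0.024 ] depth pt [ 0.5982 -0.025   0.0246]
red [0.6102 0.0642 0.022 ] depth pt [0.6102 0.0639 0.0228]
peg [0.5362 0.0519 0.06  ] depth pt [ 0.5804 -0.0098  0.2222]
idx 0.05816746434838737 -0.894064035673383
red 0.06532892818803947 0.7355789574240822
peg 0.04049540140410641 2.2517270878440536
hub [0.557  0.0203 0.031 ] depth pt [0.5583 0.0211 0.0291]
idx [ 0.595  -0.0255  0.024 ] depth pt [ 0.6026 -0.0218  0.014 ]
red [0.6067 0.0639 0.022 ] depth pt [0.6049 0.0628 0.0242]
peg [0.5332 0.0542 0.06  ] depth pt [0.5334 0.0543 0.0597]
knob [ 0.5587 -0.1523  0.058 ] depth pt [ 0.559  -0.1522  0.0575]
piv [ 0.5816 -0.0909  0.03  ] depth pt [ 0.5778 -0.0923  0.035 ]
pinfar [ 0.6243 -0.1033  0.032 ] depth pt [ 0.6246 -0.1032  0.0316]
pinnear [ 0.5443 -0.1195  0.032 ] depth pt [ 0.5459 -0.1189  0.0297]
spool [0.6973 0.1091 0.06  ] depth pt [0.7009 0.1113 0.0562]
jar [ 0.7314 -0.0041  0.073 ] depth pt [ 0.7337 -0.0031  0.0707]
idx 0.059564723447073135 -0.8794838027991674
red 0.06609389768860315 0.7199623096305376
peg 0.04136906665106926 2.183029452756723
knob [ 0.5612 -0.1531  0.058 ] depth pt [ 0.5614 -0.1529  0.059 ]
piv [ 0.5837 -0.0916  0.03  ] depth pt [ 0.5842 -0.0913  0.0348]
pinfar [ 0.6267 -0.1048  0.032 ] depth pt [ 0.6267 -0.105   0.0303]
pinnear [ 0.5484 -0.1201  0.032 ] depth pt [ 0.5483 -0.1201  0.0314]
cup [ 0.7115 -0.1147  0.016 ] depth pt [ 0.7149 -0.1164  0.0015]
sc1 [ 0.6827 -0.1622  0.012 ] depth pt [ 0.682  -0.1612  0.0164]
sc2 [ 0.5188 -0.1937  0.012 ] depth pt [ 0.5194 -0.193   0.0141]
knob 0.06552193514318118 -1.9215685233411368
piv 0.0 0.0
pinfar 0.044985024473224784 -0.2988226618653705
pinnear 0.045315706910842295 -2.461967769870168
cup 0.12986292922496628 -0.17859752728433304
sc1 0.12162599622084062 -0.6198414088991028
sc2 0.12098003230411551 -2.136697744160525
```

Both cameras agree: dial centre at about (0.560, 0.020), peg top at about (0.534, 0.053), index angle −0.89 and red line angle +0.73. I'll shut the fingers, go to the +y side of the peg, and push it towards −y.

Emit:
play_rows:
  targets: "0 0.03 0.03 0 0; 0 0.06 0.06 0 0; 0 0.099 0.088 0 0; 0 0.099 0.088 0 0; 0 0.099 0.088 0.03 0; 0 0.099 0.088 0.06 0; 0 0.099 0.088 0.09 0; 0 0.099 0.088 0.10 0; 0 0.099 0.088 0.10 0; 0 0.099 0.088 0.10 0"
  grip_force: 20

```text
time: 1.15
position: [0.5266, 0.0882, 0.0926]
tcp_rot: [[-1.0, -0.0, 0.0], [-0.0, 1.0, 0.0], [-0.0, 0.0, -1.0]]
force: [0.1, 0.5, 0.2]
width: 0.174
```

```bash
python3 - <<'E'
from h import *
s=manip.observe();print(s['position'],s['width'],s['force'])
snap('side','side1');snap('wrist','wrist1')
E
```

```text
[0.52655753 0.08817036 0.09263156] 0.17386224274841358 [0.10493073 0.51252284 0.20739994]
```

View pics/side1.png

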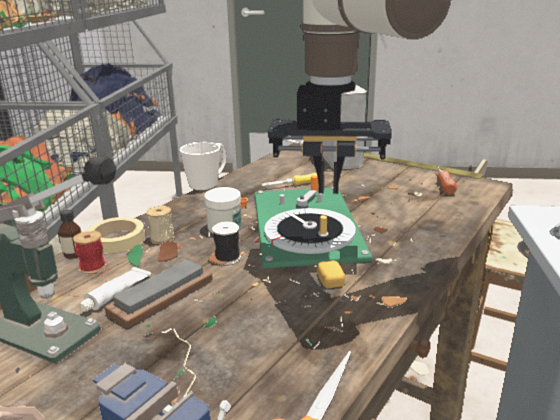

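View pics/wrist1.png

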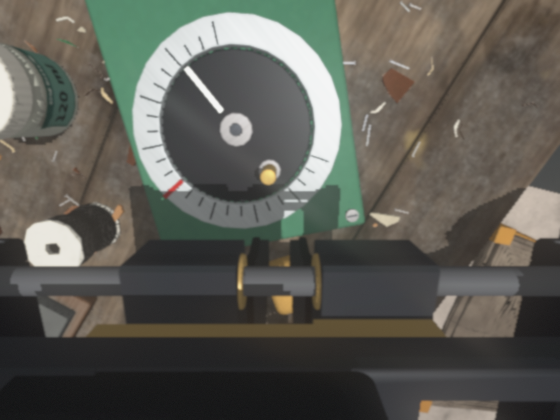

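The wrist view shows the dial clear: hub (236,129), index tip (187,69), red line inner end (184,182), peg top (268,177). The shut fingers are to the +y side of the peg. I'll descend now.

Emit:
play_rows:
  targets: "0 0 0 0.02 0; 0 0 0 0.04 0; 0 0 0 0.05 0; 0 0 0 0.05 0; 0 0 0 0.05 0; 0 0 0 0.05 0; 0 0 0 0.05 0; 0 0 0 0.05 0; 0 0 0 0.05 0; 0 0 0 0.05 0"

```text
time: 2.25
position: [0.5268, 0.0885, 0.0433]
tcp_rot: [[-1.0, -0.0, 0.002], [-0.0, 1.0, 0.001], [-0.002, 0.001, -1.0]]
force: [-0.3, 0.4, -0.3]
width: 0.006
```

```bash
python3 - <<'E'
from h import *
s=manip.observe();print(s['position'],s['width'],s['force'])
im,d,_=snap('wrist','wrist2')
cv2.imwrite('pics/w2z.png',cv2.cvtColor(cv2.resize(im[:270,60:440],None,fx=2,fy=2,interpolation=cv2.INTER_CUBIC),cv2.COLOR_RGB2BGR))
L=load('wrist1')
P={k:world(L,*v) for k,v in dict(hub=(236,129,.031),idx=(187,69,.024),red=(184,182,.022),peg=(268,177,.06)).items()};print(P)
for k in P: w=P[k]-P['hub'];print(k,np.hypot(w[0],w[1]),np.arctan2(w[1],w[0]))
E
```

```text
[0.52683655 0.08848283 0.04333121] 0.005647135136054421 [-0.32176213  0.41565879 -0.25704716]
{'hub': array([0.56027852, 0.02084166, 0.031     ]), 'idx': array([ 0.59724163, -0.02376103,  0.024     ]), 'red': array([0.60708207, 0.06445162, 0.022     ]), 'peg': array([0.53452258, 0.05398642, 0.06      ])}
hub 0.0 0.0
idx 0.057928158104395194 -0.878787297132035
red 0.06397187533617811 0.7500907995738912
peg 0.04197550891378796 2.231401023246567
```

View pics/w2z.png

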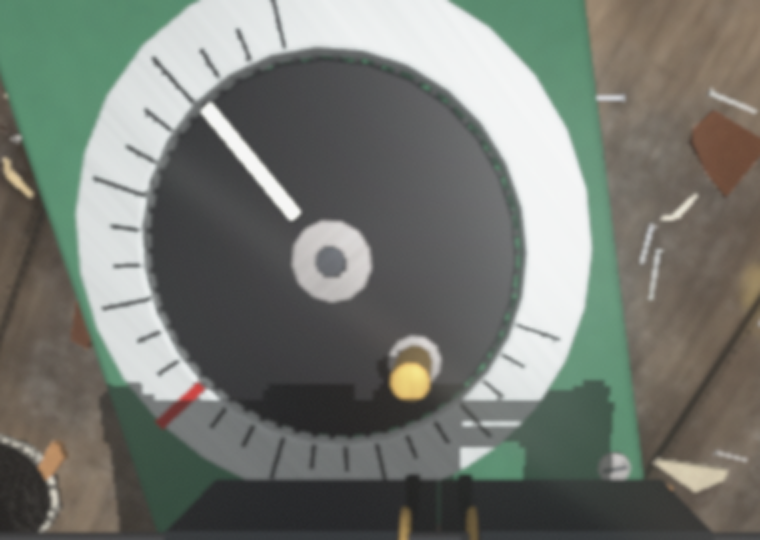

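Emit:
play_rows:
  targets: "0 0.001 -0.008 0 0; 0 0.001 -0.014 0 0; 0 0.001 -0.018 0 0; 0 0.002 -0.021 0 0; 0 0.003 -0.024 0 0; 0 0.004 -0.027 0 0; 0 0.005 -0.030 0 0; 0 0.006 -0.033 0 0; 0 0.006 -0.036 0 0; 0 0.006 -0.038 0 0"

```text
time: 3.3
position: [0.5208, 0.0502, 0.0432]
tcp_rot: [[-1.0, 0.0, 0.002], [0.0, 1.0, 0.001], [-0.002, 0.001, -1.0]]
force: [0.1, 0.4, 0.0]
width: 0.003
```

```bash
cat > look.py <<'E'
from h import *
import sys
n=sys.argv[1]
s=manip.observe();print(s['time'],s['position'],s['width'],s['force'])
im,d,_=snap('wrist',n)
cv2.imwrite(f'pics/{n}z.png',cv2.cvtColor(cv2.resize(im[:290,60:440],None,fx=2,fy=2,interpolation=cv2.INTER_CUBIC),cv2.COLOR_RGB2BGR))
E
python3 look.py wrist3
```

```text
3.3 [0.52079302 0.05024194 0.04323469] 0.003445271653785981 [0.0941619  0.43171833 0.04149314]
```

View pics/wrist3z.png

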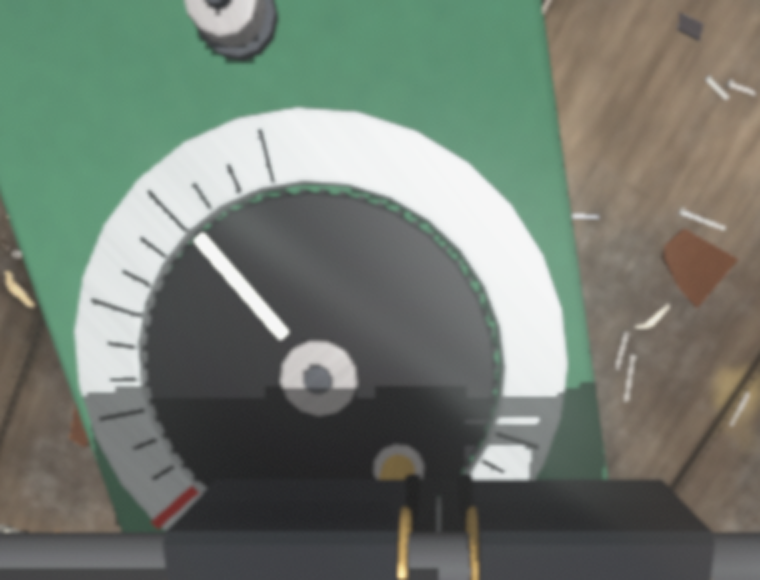

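The dial hasn't moved and there is no force. The shut tips are narrower than I assumed and passed on the −x side of the peg, which is still at about (398,468) in the zoomed view. I'll go back, line up with the peg's x, and follow its arc.

Emit:
play_rows:
  targets: "0 0 0.01 0 0; 0 0 0.02 0 0; 0 0 0.034 0 0; 0 -0.005 0.036 0 0; 0 -0.012 0.036 0 0; 0 -0.012 0.036 0 0; 0 -0.012 0.030 0 0; 0 -0.012 0.025 0 0; 0 -0.012 0.025 0 0; 0 -0.012 0.025 0 0"

```text
time: 4.35
position: [0.5327, 0.0745, 0.0433]
tcp_rot: [[-1.0, 0.001, 0.002], [0.001, 1.0, 0.001], [-0.002, 0.001, -1.0]]
force: [-0.4, 0.2, 0.4]
width: 0.006
```

```bash
python3 look.py wrist4
```

```text
4.35 [0.53267057 0.07453175 0.04332386] 0.006255392088664738 [-0.44325782  0.19181801  0.43165521]
```

View pics/wrist4z.png

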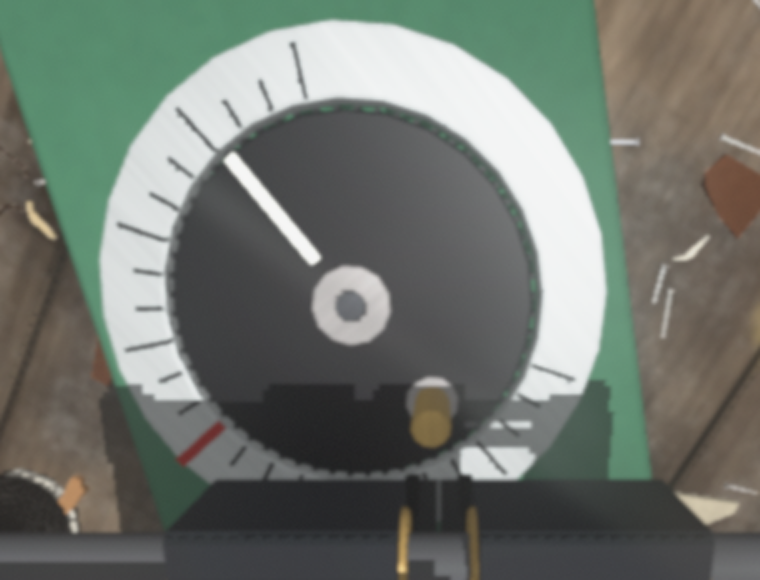

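Emit:
play_rows:
  targets: "0 0 -0.005 0 0; 0 0.001 -0.009 0 0; 0 0.003 -0.013 0 0; 0 0.006 -0.017 0 0; 0 0.008 -0.021 0 0; 0 0.010 -0.025 0 0; 0 0.012 -0.028 0 0; 0 0.013 -0.032 0 0; 0 0.014 -0.035 0 0; 0 0.0145 -0.038 0 0"

```text
time: 5.4
position: [0.5181, 0.0365, 0.0433]
tcp_rot: [[-1.0, 0.001, 0.002], [0.001, 1.0, 0.001], [-0.002, 0.001, -1.0]]
force: [-0.1, -0.0, -0.1]
width: 0.004
```

```bash
python3 look.py wrist5
```

```text
5.4 [0.51812644 0.03648807 0.04328493] 0.004177334248127592 [-0.05679906 -0.03072859 -0.13730878]
```

View pics/wrist5z.png

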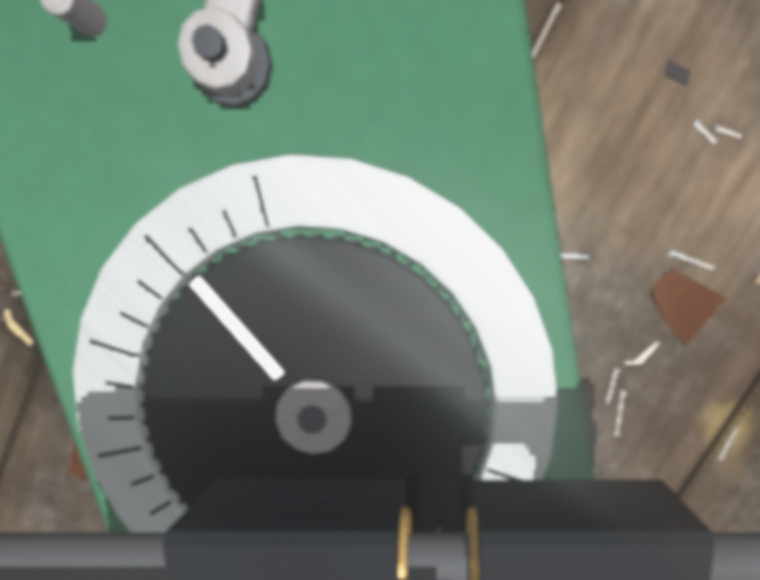

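The dial still hasn't turned and the force is zero, so I need to see the fingers and peg from outside.

```bash
python3 - <<'E'
from h import *
for n in('scene','side'):
    im,d,p=snap(n,n+'5')
a=load('scene5')['im'][150:290,190:340];b=load('side5')['im'][140:280,240:390]
z=lambda a:cv2.resize(a,(400,373),interpolation=cv2.INTER_CUBIC)
cv2.imwrite('pics/c5.png',cv2.cvtColor(np.hstack([z(a),z(b)]),cv2.COLOR_RGB2BGR))
E
```

```text
(no output)
```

View pics/c5.png

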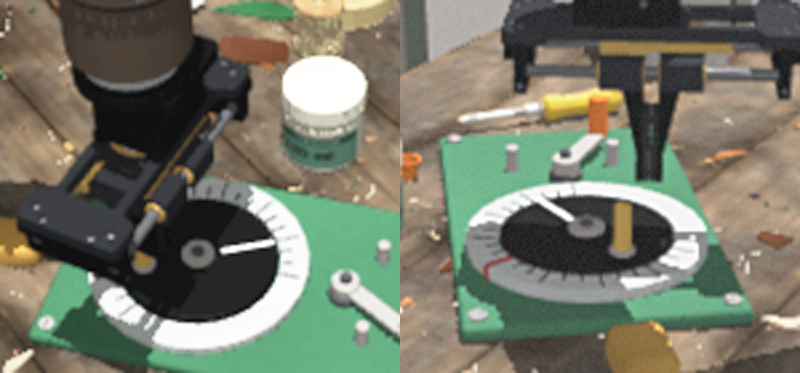

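```bash
python3 - <<'E'
from h import *
for n in('scene5','side5'):
    L=load(n);R=np.array(L['R']);o=np.array(L['o'])
    for nm,p in dict(tcp=(.5181,.0365,.0433),tcpz=(.5181,.0365,.09),pegtop=(.534,.053,.06),pegfoot=(.534,.053,.027),hub=(.56,.0205,.031),knob=(.56,-.153,.058)).items():
        q=L['K']@R.T@(np.array(p)-o);print(n,nm,(q[:2]/q[2]).round(1), q[2].round(3), L['d'][int(round(q[1]/q[2])),int(round(q[0]/q[2]))])
L=load('side5')
print([ (v,world(L,333,v).round(3)) for v in range(165,215,4)])
print([ (u,world(L,u,202).round(3)) for u in range(322,342,2)])
E
```

```text
scene5 tcp [247.3 250.6] 1.015 1.0397013
scene5 tcpz [245.7 235. ] 0.981 0.9547841
scene5 pegtop [243.4 236.8] 1.018 0.88641804
scene5 pegfoot [244.5 247.5] 1.042 1.0393615
scene5 hub [264.7 242.8] 1.045 1.0437257
scene5 knob [345.5 264.3] 0.971 0.97296315
side5 tcp [333.3 220.3] 0.954 1.0021071
side5 tcpz [333.9 196.7] 0.935 0.9255702
side5 pegtop [324.4 215.6] 0.934 0.9345458
side5 pegfoot [324.1 232.1] 0.948 0.93501073
side5 hub [310.8 221.8] 0.979 0.9772256
side5 knob [315.5 175.2] 1.125 1.2328346
[(165, array([0.521, 0.065, 0.16 ])), (169, array([0.52 , 0.068, 0.154])), (173, array([ 0.525, -0.329, -0.002])), (177, array([ 0.524, -0.299, -0.001])), (181, array([0.52 , 0.042, 0.122])), (185, array([0.52 , 0.046, 0.116])), (189, array([0.52 , 0.045, 0.108])), (193, array([0.52 , 0.044, 0.1  ])), (197, array([0.52 , 0.043, 0.092])), (201, array([0.519, 0.044, 0.085])), (205, array([0.519, 0.048, 0.079])), (209, array([ 0.52 , -0.084,  0.011])), (213, array([ 0.52 , -0.044,  0.021]))]
[(322, array([ 0.544, -0.117,  0.012])), (324, array([ 0.54, -0.12,  0.01])), (326, array([ 0.536, -0.117,  0.012])), (328, array([ 0.531, -0.121,  0.01 ])), (330, array([0.525, 0.051, 0.086])), (332, array([0.521, 0.046, 0.084])), (334, array([0.518, 0.046, 0.084])), (336, array([0.514, 0.046, 0.084])), (338, array([0.511, 0.048, 0.085])), (340, array([ 0.506, -0.121,  0.011]))]
```

```bash
python3 - <<'E'
from h import *
for n in('wrist0','wrist5'):
    L=load(n); u,v=(332.9,206.1) if n=='wrist0' else (60+312/2,418/2)
    print(n,world(L,u+4,v).round(4))
for n,y0 in(('side0',0),('side1',.088),('side5',.0365)):
    L=load(n);K,R,o=L['K'],np.array(L['R']),np.array(L['o'])
    v,u=np.mgrid[0:420,0:560];P=np.stack([u,v,np.ones_like(u)],-1)@np.linalg.inv(K).T@R.T*L['d'][...,None]+o
    m=(abs(P[...,1]-y0)<.02)&(P[...,2]>.066)&(P[...,2]<.35)&(L['d']>0)&(P[...,0]>.45)&(P[...,0]<.72)
    q=P[m]; q=q[np.argsort(q[:,2])]; print(n,q[:5].round(3),q[:60,0].min(),q[:60,0].max(),q[:60,1].min(),q[:60,1].max())
E
```

```text
wrist0 [0.5564 0.0213 0.0275]
wrist5 [0.5577 0.0205 0.0305]
side0 [[ 0.703  0.015  0.067]
 [ 0.698  0.001  0.067]
 [ 0.699 -0.004  0.067]
 [ 0.704  0.016  0.067]
 [ 0.703  0.013  0.068]] 0.6967538390271744 0.7198705428570453 -0.01900479456524018 0.019960667507843644
side1 [[0.513 0.098 0.121]
 [0.541 0.097 0.122]
 [0.536 0.096 0.122]
 [0.539 0.097 0.122]
 [0.519 0.096 0.122]] 0.5109532248822618 0.5423367852533083 0.09440779519848075 0.10103103738614039
side5 [[0.714 0.024 0.066]
 [0.719 0.029 0.067]
 [0.716 0.024 0.067]
 [0.717 0.03  0.067]
 [0.706 0.02  0.067]] 0.5102165008070432 0.7198113813067487 0.01683894531726926 0.04977196190975841
```

The side camera's depth shows the real fingertips about 30 mm above the reported TCP, while the wrist camera's pose is consistent. So the fingers passed over the peg (tips at about 0.074 m). I'll go back and then descend about 28 mm more.

Emit:
play_rows:
  targets: "0 -0.008 0.02 0 0; 0 -0.016 0.045 0 0; 0 -0.016 0.048 0 0; 0 -0.016 0.048 0 0; 0 -0.016 0.048 0.007 0; 0 -0.016 0.048 0.014 0; 0 -0.016 0.048 0.021 0; 0 -0.016 0.048 0.028 0; 0 -0.016 0.048 0.028 0; 0 -0.016 0.048 0.028 0"

```text
time: 6.55
position: [0.5342, 0.0844, 0.0151]
tcp_rot: [[-1.0, 0.001, 0.001], [0.001, 1.0, 0.001], [-0.001, 0.001, -1.0]]
force: [-0.1, 0.4, 0.2]
width: 0.006
```

```bash
python3 - <<'E'
from h import *
s=manip.observe();print(s['position'],s['width'],s['force'])
im,d,p=snap('side','side6')
cv2.imwrite('pics/s6z.png',cv2.cvtColor(cv2.resize(im[120:280,210:410],None,fx=3.5,fy=3.5,interpolation=cv2.INTER_CUBIC),cv2.COLOR_RGB2BGR))
E
python3 look.py wrist6
```

```text
[0.53424444 0.08437041 0.01505243] 0.006373280103873142 [-0.11481963  0.42428377  0.22209963]
6.6 [0.53447146 0.08453537 0.01536453] 0.004202344332851918 [ 0.03393327 -0.90884233  0.2906616 ]
```

View pics/s6z.png

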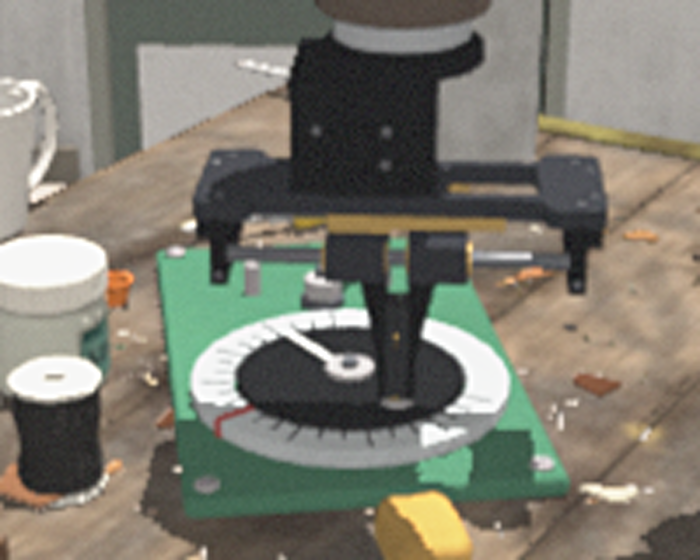

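View pics/wrist6z.png

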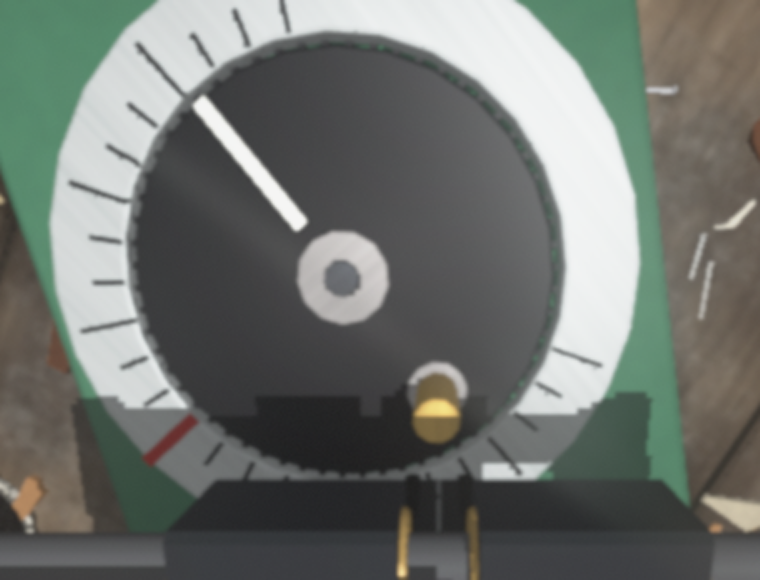

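```bash
python3 - <<'E'
from h import *
L=load('side6')
for u,v in((321,212),(323,220),(323,226),(323,230),(323,233),(319,230),(328,230)): print(u,v,world(L,u,v).round(4))
E
```

```text
321 212 [0.5387 0.0931 0.0855]
323 220 [0.5353 0.0874 0.0678]
323 226 [0.535  0.0904 0.0578]
323 230 [0.5351 0.0833 0.0465]
323 233 [0.5357 0.0615 0.0295]
319 230 [0.5416 0.0955 0.0524]
328 230 [0.5263 0.0949 0.0527]
```

Emit:
play_rows:
  targets: "0 0 -0.005 0.005 0; 0 0 -0.012 0.005 0; 0 0.001 -0.0165 0.005 0; 0 0.004 -0.0205 0.005 0; 0 0.007 -0.0245 0.005 0; 0 0.010 -0.0285 0.005 0; 0 0.013 -0.0325 0.005 0; 0 0.015 -0.0365 0.005 0; 0 0.016 -0.0405 0.005 0; 0 0.016 -0.0445 0.005 0"

```text
time: 7.65
position: [0.5182, 0.0399, 0.0105]
tcp_rot: [[-1.0, 0.001, 0.002], [0.001, 1.0, 0.001], [-0.002, 0.001, -1.0]]
force: [-2.1, 3.8, 0.7]
width: 0.003
```

```bash
python3 look.py wrist7
```

```text
7.65 [0.518233   0.03990174 0.01051718] 0.0030167813720408596 [-2.11112747  3.83997494  0.68790382]
```

View pics/wrist7z.png

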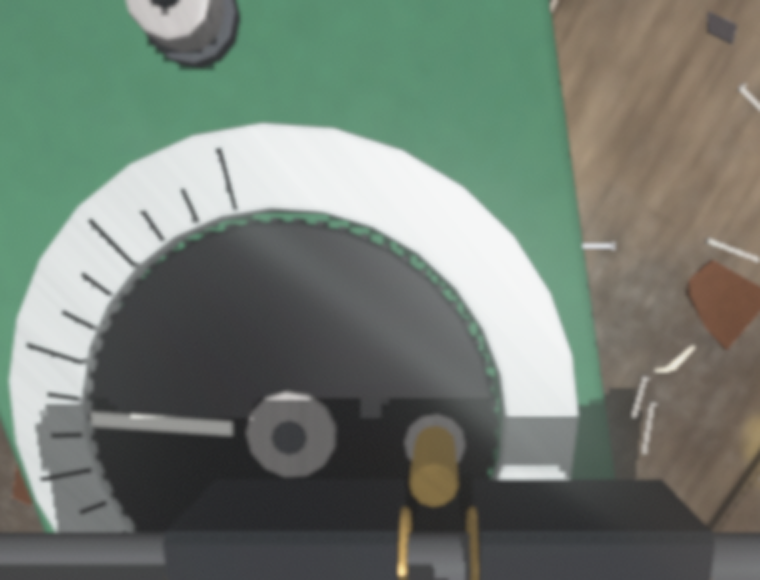

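The dial is turning: the index now points at about −0.04 rad and the contact force is about 4 N. I'll continue along the arc and stop a little short.

Emit:
play_rows:
  targets: "0 0 -0.004 0 0; 0 0 -0.008 0 0; 0 -0.001 -0.012 0 0; 0 -0.002 -0.015 0 0; 0 -0.003 -0.018 0 0; 0 -0.004 -0.020 0 0; 0 -0.005 -0.022 0 0; 0 -0.006 -0.024 0 0; 0 -0.007 -0.0255 0 0; 0 -0.007 -0.0255 0 0"

```text
time: 8.7
position: [0.5253, 0.0135, 0.0104]
tcp_rot: [[-1.0, 0.002, 0.002], [0.002, 1.0, 0.001], [-0.002, 0.001, -1.0]]
force: [-1.1, 2.0, -0.3]
width: 0.009
```

```bash
python3 look.py wrist8
python3 - <<'E'
from h import *
im,d,p=snap('side','side8')
cv2.imwrite('pics/s8z.png',cv2.cvtColor(cv2.resize(im[180:270,240:370],None,fx=6,fy=6,interpolation=cv2.INTER_CUBIC),cv2.COLOR_RGB2BGR))
E
```

```text
8.7 [0.52532583 0.01354297 0.01043818] 0.009116544167090283 [-1.12182966  1.98999046 -0.31091715]
```

View pics/wrist8z.png

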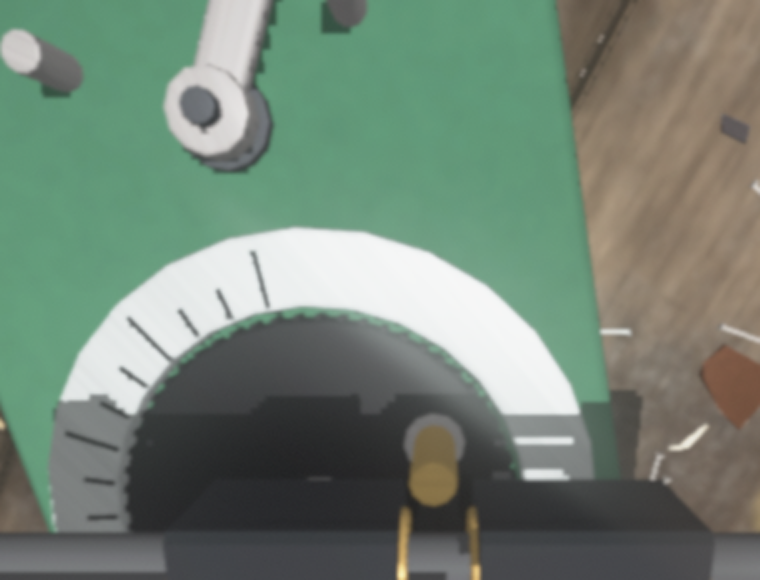

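View pics/s8z.png

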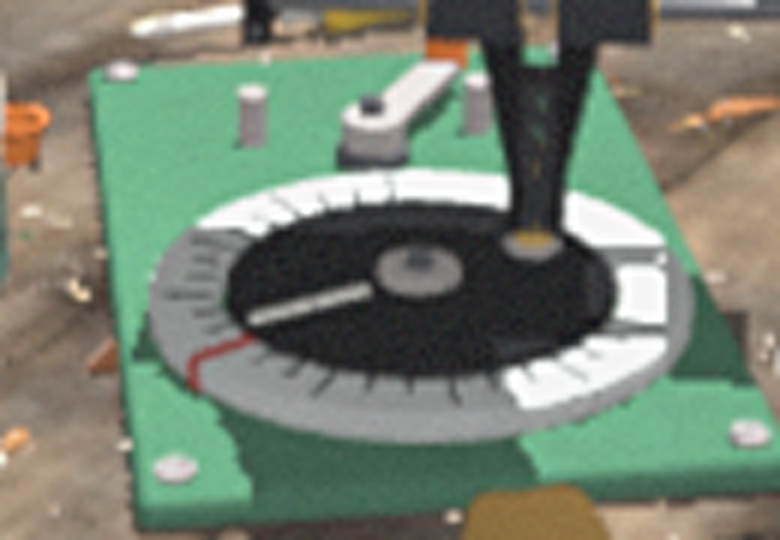

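The side view shows the index tip at (250,319) and the red inner end at (253,341) in the zoom, so they are close. I'll measure the remaining angle.

```bash
cat > ang.py <<'E'
from h import *
import sys
def ang(f,ox,oy,s,pts,zs=(.031,.024,.024,.022,.022)):
    L=load(f);W=[world(L,ox+(u+.5)/s-.5,oy+(v+.5)/s-.5,z) for (u,v),z in zip(pts,zs)]
    h=W[0]
    a=[np.arctan2(*(w-h)[1::-1]) for w in W[1:]]
    print(h.round(4),'idx in/out dir',np.arctan2(*(W[2]-W[1])[1::-1]).round(3),'pos ang',np.round(a,3),'r',[np.hypot(*(w-h)[:2]).round(4) for w in W[1:]],'red dir',np.arctan2(*(W[4]-W[3])[1::-1]).round(3), 'tip dist',np.hypot(*(W[2]-W[3])[:2]).round(4))
E
python3 - <<'E'
from ang import *
ang('side8',240,180,6,[(420,268),(370,290),(250,319),(253,341),(198,357)])
E
```

```text
[0.5616 0.0309 0.031 ] idx in/out dir 0.567 pos ang [0.146 0.453 0.627 0.631] r [np.float64(0.0155), np.float64(0.0558), np.float64(0.0595), np.float64(0.0786)] red dir 0.644 tip dist 0.0107
```

Estimates put the remaining rotation at about 0.1 rad. I'll push 2 mm more, then back off to measure precisely with the wrist camera.

Emit:
play_rows:
  targets: "0 -0.001 -0.001 0 0; 0 -0.0015 -0.002 0 0; 0 -0.0015 -0.002 0 0; 0 -0.0015 -0.002 0 0; 0 -0.0015 0.004 0 0; 0 -0.0015 0.02 0 0; 0 -0.0015 0.045 0 0; 0 -0.0015 0.07 0 0; 0 -0.0015 0.075 0 0; 0 -0.0015 0.075 0 0"

```text
time: 9.8
position: [0.527, 0.0899, 0.0106]
tcp_rot: [[-1.0, -0.001, 0.002], [-0.001, 1.0, 0.001], [-0.002, 0.001, -1.0]]
force: [-0.6, -0.1, -0.4]
width: 0.002
```

```bash
python3 look.py wrist9
```

```text
9.8 [0.52700132 0.08992474 0.01057736] 0.001732818632514262 [-0.60599129 -0.10993009 -0.44140196]
```

View pics/wrist9z.png

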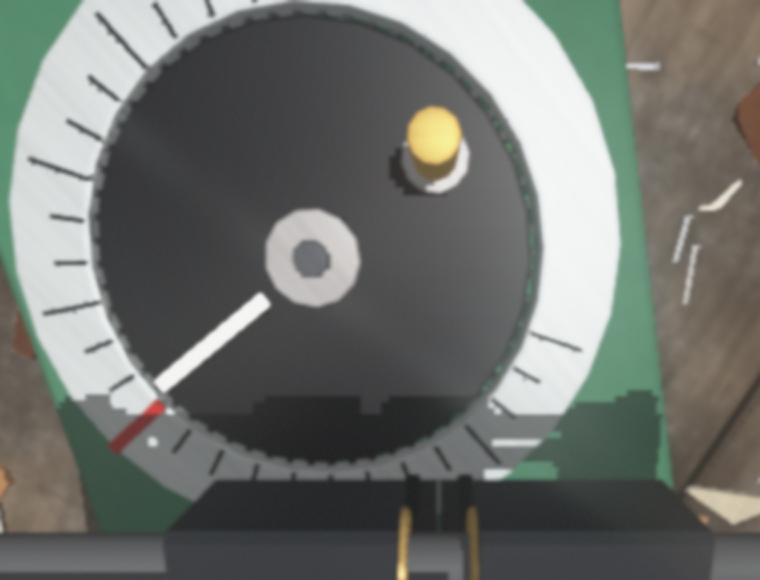

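Index outer end is at (160,386) and red inner end at (162,406), both zoomed. A few degrees remain, so I'll fit the lines.

```bash
cat > fit.py <<'E'
from ang import *
def fit(f,x0,y0,x1,y1,hub=None):
    L=load(f);im=L['im'].astype(int);hsv=cv2.cvtColor(L['im'],cv2.COLOR_RGB2HSV)
    v,u=np.mgrid[0:420,0:560]
    roi=(u>=x0)&(u<x1)&(v>=y0)&(v<y1)
    r=roi&(im[...,0]-np.maximum(im[...,1],im[...,2])>60)
    c=lambda uu,vv,z:np.array([world(L,a,b,z)[:2] for a,b in zip(uu,vv)])
    R=c(u[r],v[r],.022)
    C=world(L,hub[0],hub[1],.031)[:2]
    # white line on dial: bright, within 16..59 mm of centre
    P=c(u[roi],v[roi],.024);rad=np.hypot(*(P-C).T);g=im[roi].min(1)
    k=(rad>.017)&(rad<.0585);W=P[k&(g>np.median(g[k])+60)]
    # keep within 0.25rad of its median direction
    aw=np.arctan2(*(W-C).T[::-1]);W=W[abs(aw-np.median(aw))<.35]
    for n,Q in(('red',R),('white',W)):
        m=Q.mean(0);d=np.linalg.svd(Q-m)[2][0];d*=np.sign(d@(m-C))
        rr=np.hypot(*(Q-C).T);print(n,len(Q),'dir',np.arctan2(d[1],d[0]).round(4),'ang of mean',np.arctan2(*(m-C)[::-1]).round(4),'r',rr.min().round(4),rr.max().round(4),'offaxis mm',(1e3*(d[0]*(m-C)[1]-d[1]*(m-C)[0])).round(2))
    print('C',C)
E
python3 - <<'E'
from fit import *
fit('wrist9',100,120,240,245,(60+312/2-.25,257/2-.25))
E
```

```text
red 53 dir 0.4287 ang of mean 0.7101 r 0.0646 0.0705 offaxis mm 18.66
white 640 dir 0.6559 ang of mean 0.6477 r 0.0183 0.0585 offaxis mm -0.32
C [0.56021031 0.02081417]
```

```bash
sed -i 's/im\[...,0\]-np.maximum(im\[...,1\],im\[...,2\])>60/(im[...,0]>1.8*np.maximum(im[...,1],im[...,2]))/' fit.py; python3 - <<'E'
from fit import *
fit('wrist9',100,120,240,245,(60+312/2-.25,257/2-.25))
ang('wrist9',60,0,2,[(312,257),(264,299),(160,386),(162,406),(113,448)])
fit('wrist0',270,150,350,262,(332.9,206.1))
fit('wrist6',100,20,240,245,(60+343/2-.25,278/2-.25))
fit('wrist4',100,20,240,245,(60+351/2-.25,305/2-.25))
E
```

```text
red 145 dir 0.7179 ang of mean 0.7134 r 0.0646 0.0853 offaxis mm -0.33
white 640 dir 0.6559 ang of mean 0.6477 r 0.0183 0.0585 offaxis mm -0.32
C [0.56021031 0.02081417]
[0.5602 0.0208 0.031 ] idx in/out dir 0.661 pos ang [0.64  0.654 0.724 0.713] r [np.float64(0.0192), np.float64(0.0598), np.float64(0.0647), np.float64(0.0855)] red dir 0.676 tip dist 0.0066
red 17 dir 0.7338 ang of mean 0.7289 r 0.0674 0.0834 offaxis mm -0.37
white 205 dir -0.8922 ang of mean -0.8924 r 0.0171 0.058 offaxis mm -0.01
C [0.56169645 0.02038325]
red 126 dir 0.7234 ang of mean 0.712 r 0.0647 0.085 offaxis mm -0.85
white 764 dir -0.8952 ang of mean -0.8768 r 0.0181 0.0584 offaxis mm 0.71
C [0.56030889 0.02103364]
red 87 dir 0.7227 ang of mean 0.7169 r 0.0651 0.0851 offaxis mm -0.44
white 583 dir -0.8948 ang of mean -0.8729 r 0.0176 0.0582 offaxis mm 0.84
C [0.56044267 0.0207123 ]
```

About 0.062 rad (3.8 mm at the rim) remains, which is roughly 2 mm more of push in −y.

Emit:
play_rows:
  targets: "0 -0.001 -0.03 0 0; 0 -0.0015 -0.055 0 0; 0 -0.0015 -0.068 0 0; 0 -0.0015 -0.074 0 0; 0 -0.0015 -0.077 0 0; 0 -0.0015 -0.0785 0 0; 0 -0.0015 -0.0795 0 0; 0 -0.0015 -0.0795 0 0; 0 -0.0015 -0.0795 0 0; 0 -0.0015 -0.0795 0 0"

```text
time: 10.85
position: [0.5288, 0.0104, 0.0105]
tcp_rot: [[-1.0, -0.0, 0.003], [-0.0, 1.0, 0.001], [-0.003, 0.001, -1.0]]
force: [2.1, 3.5, -1.2]
width: 0.005
```

Emit:
play_rows:
  targets: "0 0 0.004 0 0; 0 0 0.02 0 0; 0 0 0.045 0 0; 0 0 0.07 0 0; 0 0 0.08 0 0; 0 0 0.08 0 0; 0 0 0.08 0 0; 0 0 0.08 0 0; 0 0 0.08 0 0; 0 0 0.08 0 0"

```text
time: 11.85
position: [0.5288, 0.0897, 0.0106]
tcp_rot: [[-1.0, 0.001, 0.003], [0.001, 1.0, 0.001], [-0.003, 0.001, -1.0]]
force: [-0.0, 0.7, -0.6]
width: 0.005
```

```bash
python3 look.py wrist10
```

```text
11.85 [0.52880275 0.08969537 0.01059283] 0.005124572904892078 [-0.04728606  0.70530011 -0.64866311]
```

View pics/wrist10z.png

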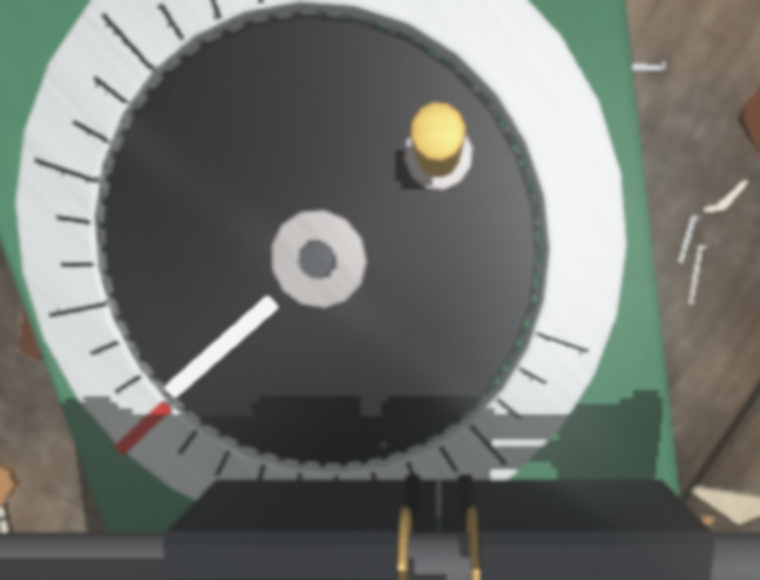

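```bash
python3 - <<'E'
from fit import *
fit('wrist10',100,120,240,245,(60+318/2-.25,259/2-.25))
fit('wrist10',100,120,240,245,(60+319/2-.25,258/2-.25))
E
```

```text
red 137 dir 0.718 ang of mean 0.7126 r 0.0646 0.0848 offaxis mm -0.4
white 642 dir 0.6859 ang of mean 0.674 r 0.0181 0.0585 offaxis mm -0.45
C [0.56031618 0.02106772]
red 137 dir 0.718 ang of mean 0.7128 r 0.065 0.0852 offaxis mm -0.39
white 635 dir 0.6861 ang of mean 0.6747 r 0.0184 0.0584 offaxis mm -0.43
C [0.56003845 0.0208116 ]
```

2.1 mm remains, which is inside tolerance but marginal. One more small nudge of about 1.1 mm.

Emit:
play_rows:
  targets: "0 -0.0005 -0.03 0 0; 0 -0.001 -0.055 0 0; 0 -0.001 -0.070 0 0; 0 -0.001 -0.076 0 0; 0 -0.001 -0.079 0 0; 0 -0.001 -0.080 0 0; 0 -0.001 -0.0806 0 0; 0 -0.001 -0.0806 0 0; 0 -0.001 -0.0806 0 0; 0 -0.001 -0.0806 0 0"

```text
time: 12.9
position: [0.5303, 0.0099, 0.0105]
tcp_rot: [[-1.0, -0.0, 0.004], [-0.0, 1.0, 0.002], [-0.004, 0.002, -1.0]]
force: [0.5, 3.4, -0.9]
width: 0.005
```

Emit:
play_rows:
  targets: "0 0 0.004 0 0; 0 0 0.02 0 0; 0 0 0.045 0 0; 0 0 0.07 0 0; 0 0 0.08 0 0; 0 0 0.08 0 0; 0 0 0.08 0 0; 0 0 0.08 0 0; 0 0 0.08 0 0; 0 0 0.08 0 0"

```text
time: 13.9
position: [0.5302, 0.0893, 0.0107]
tcp_rot: [[-1.0, 0.001, 0.004], [0.001, 1.0, 0.001], [-0.004, 0.001, -1.0]]
force: [0.5, -0.0, -0.5]
width: 0.001
```

```bash
python3 look.py wrist11
```

```text
13.9 [0.53017645 0.08926453 0.01065942] 0.0005592330061990735 [ 0.45462659 -0.03355626 -0.45042957]
```

View pics/wrist11z.png

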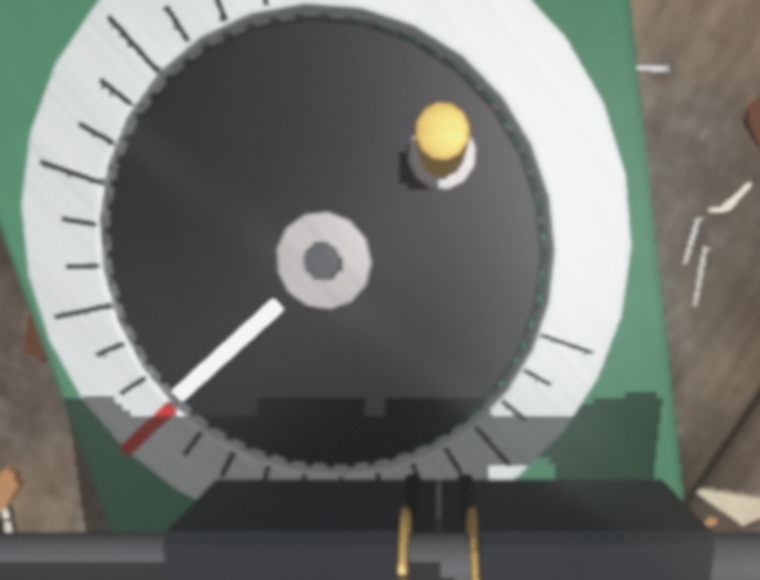

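```bash
python3 - <<'E'
from fit import *
fit('wrist11',100,120,240,245,(60+320/2-.25,259/2-.25))
E
```

```text
red 140 dir 0.7233 ang of mean 0.7242 r 0.0642 0.0844 offaxis mm 0.07
white 640 dir 0.7018 ang of mean 0.7125 r 0.018 0.0584 offaxis mm 0.41
C [0.5611607  0.02062057]
```

About 0.02 rad (1.3 mm) remains. There's plenty of time, so one more half-millimetre nudge for margin.

Emit:
play_rows:
  targets: "0 0 -0.03 0 0; 0 0 -0.055 0 0; 0 0 -0.070 0 0; 0 0 -0.076 0 0; 0 0 -0.079 0 0; 0 0 -0.080 0 0; 0 0 -0.0807 0 0; 0 0 -0.0807 0 0; 0 0 -0.0807 0 0; 0 0 -0.0807 0 0"

```text
time: 14.95
position: [0.5307, 0.0094, 0.0106]
tcp_rot: [[-1.0, -0.0, 0.005], [-0.0, 1.0, 0.002], [-0.005, 0.002, -1.0]]
force: [0.6, 3.9, -1.7]
width: 0.004
```

Emit:
play_rows:
  targets: "0 0 0.004 0 0; 0 0 0.02 0 0; 0 0 0.045 0 0; 0 0 0.07 0 0; 0 0 0.08 0 0; 0 0 0.08 0 0; 0 0 0.08 0 0; 0 0 0.08 0 0; 0 0 0.08 0 0; 0 0 0.08 0 0"

```text
time: 15.95
position: [0.5307, 0.0888, 0.0108]
tcp_rot: [[-1.0, 0.001, 0.005], [0.001, 1.0, 0.002], [-0.005, 0.002, -1.0]]
force: [0.2, 0.1, -0.6]
width: 0.006
```

```bash
python3 look.py wrist12
```

```text
15.95 [0.53066269 0.0887825  0.01075741] 0.005807886402919452 [ 0.18766466  0.06062038 -0.59254839]
```

View pics/wrist12z.png

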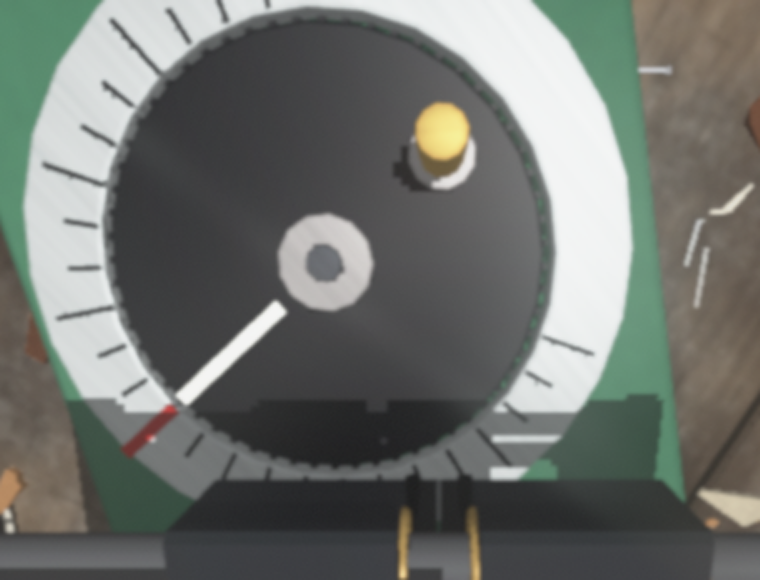

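```bash
python3 - <<'E'
from fit import *
fit('wrist12',100,120,240,245,(60+323/2-.25,260/2-.25))
E
```

```text
red 130 dir 0.7195 ang of mean 0.7233 r 0.0647 0.0849 offaxis mm 0.28
white 633 dir 0.7167 ang of mean 0.7277 r 0.0185 0.0584 offaxis mm 0.42
C [0.56081172 0.0203551 ]
```

The lines now agree within about 0.005 rad (under 1 mm). Now the lever: I'll lift, travel to the robot side of the knob, and descend there.

Emit:
play_rows:
  targets: "0 0 0 -0.04 0; 0 0 0 -0.08 0; 0 0 -0.04 -0.08 0; 0 0 -0.08 -0.08 0; 0 0 -0.12 -0.08 0; 0 0 -0.16 -0.08 0; 0 0 -0.20 -0.08 0; 0 0.003 -0.232 -0.08 0; 0 0.003 -0.232 -0.08 0; 0 0.003 -0.232 -0.08 0"

```text
time: 17.0
position: [0.5268, -0.144, 0.0902]
tcp_rot: [[-1.0, 0.003, 0.004], [0.003, 1.0, 0.002], [-0.004, 0.002, -1.0]]
force: [-0.4, 1.5, -0.1]
width: 0.004
```

```bash
python3 - <<'E'
from h import *
s=manip.observe();print(s['time'],s['position'],s['width'],s['force'])
im,d,p=snap('scene','scene13')
cv2.imwrite('pics/sc13.png',cv2.cvtColor(cv2.resize(im[140:330,190:430],None,fx=3,fy=3,interpolation=cv2.INTER_CUBIC),cv2.COLOR_RGB2BGR))
snap('side','side13')
b=load('side13')['im'][120:280,220:420]
cv2.imwrite('pics/sd13.png',cv2.cvtColor(cv2.resize(b,None,fx=3.5,fy=3.5,interpolation=cv2.INTER_CUBIC),cv2.COLOR_RGB2BGR))
E
```

```text
17.0 [ 0.52677347 -0.14401522  0.09015207] 0.004377777317016749 [-0.39695137  1.46427741 -0.06677128]
```

View pics/sc13.png

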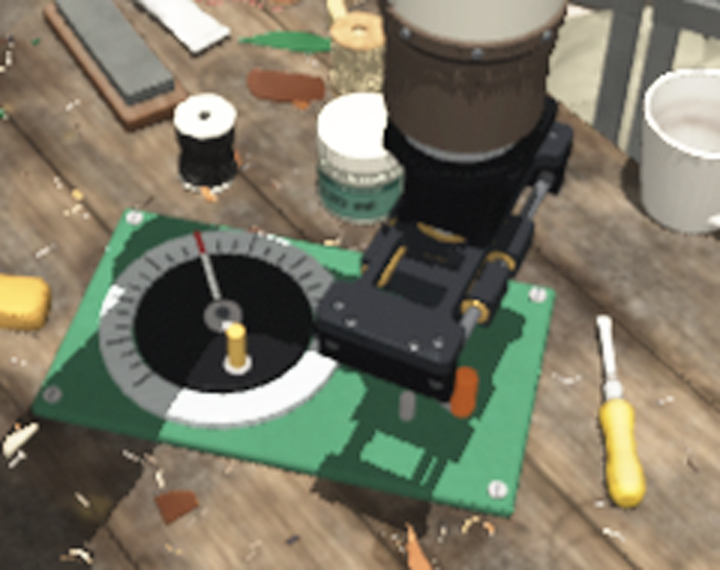

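View pics/sd13.png

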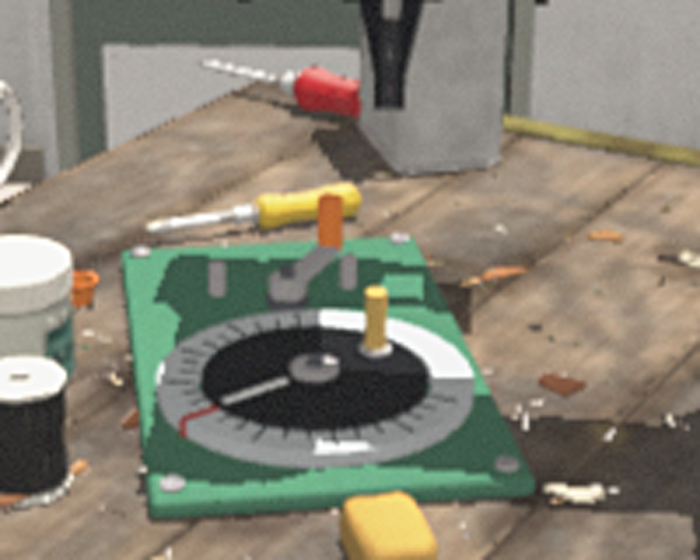

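The scene view shows the white and red lines in line, and the fingers are in the air to the robot side of the orange knob. I'll descend and approach it.

Emit:
play_rows:
  targets: "0 0 0 0.03 0; 0 0 0 0.06 0; 0 0 0 0.075 0; 0 0 0 0.079 0; 0 0 0 0.079 0; 0 0 0 0.079 0; 0 -0.006 -0.001 0.079 0; 0 -0.011 -0.002 0.079 0; 0 -0.014 -0.003 0.079 0; 0 -0.014 -0.003 0.079 0"

```text
time: 18.1
position: [0.5423, -0.1458, 0.0116]
tcp_rot: [[-1.0, 0.001, 0.006], [0.001, 1.0, 0.002], [-0.006, 0.002, -1.0]]
force: [-0.6, 0.3, -1.2]
width: 0.008
```

```bash
python3 - <<'E'
from h import *
s=manip.observe();print(s['time'],s['position'],s['width'],s['force'])
snap('side','side14')
b=load('side14')['im'][120:280,220:420]
cv2.imwrite('pics/sd14.png',cv2.cvtColor(cv2.resize(b,None,fx=3.5,fy=3.5,interpolation=cv2.INTER_CUBIC),cv2.COLOR_RGB2BGR))
E
```

```text
18.1 [ 0.54229556 -0.14584578  0.01162419] 0.008253643475086983 [-0.64095154  0.34334396 -1.16368674]
```

View pics/sd14.png

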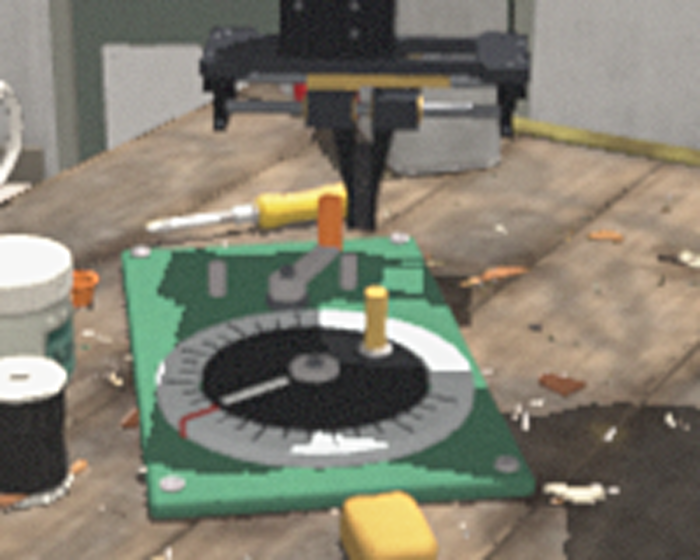

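Emit:
play_rows:
  targets: "0 -0.006 -0.003 0 0; 0 -0.013 -0.006 0 0; 0 -0.021 -0.010 0 0; 0 -0.030 -0.012 0 0; 0 -0.039 -0.013 0 0; 0 -0.048 -0.0125 0 0; 0 -0.056 -0.011 0 0; 0 -0.063 -0.009 0 0; 0 -0.069 -0.0065 0 0; 0 -0.074 -0.004 0 0"

```text
time: 19.15
position: [0.6159, -0.1496, 0.0116]
tcp_rot: [[-1.0, 0.0, 0.004], [0.0, 1.0, 0.002], [-0.004, 0.002, -1.0]]
force: [-3.4, -0.3, -0.9]
width: 0.006
```

```bash
python3 - <<'E'
from h import *
s=manip.observe();print(s['time'],s['position'],s['width'],s['force'])
snap('wrist','wrist15')
cv2.imwrite('pics/w15.png',cv2.cvtColor(load('wrist15')['im'],cv2.COLOR_RGB2BGR))
E
```

```text
19.15 [ 0.61594646 -0.14962346  0.01156917] 0.005844539789240879 [-3.35974299 -0.28599671 -0.88192461]
```

View pics/w15.png

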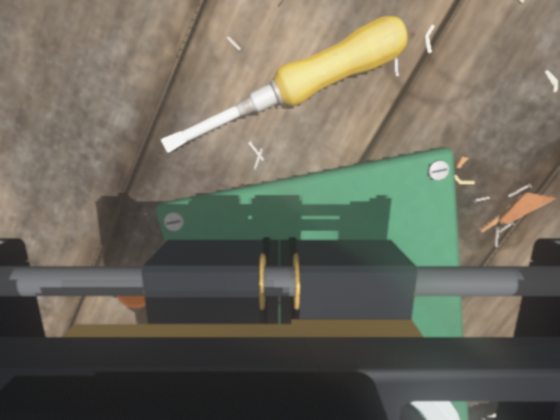

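Emit:
play_rows:
  targets: "0 -0.002 0.001 0 0; 0 -0.004 0.002 0 0; 0 -0.006 0.0035 0 0; 0 -0.008 0.005 0 0; 0 -0.0095 0.006 0 0; 0 -0.011 0.007 0 0; 0 -0.012 0.008 0 0; 0 -0.0125 0.0085 0 0; 0 -0.0125 0.0085 0 0; 0 -0.0125 0.0085 0 0"

```text
time: 20.2
position: [0.6258, -0.1441, 0.0121]
tcp_rot: [[-1.0, 0.001, -0.002], [0.001, 1.0, -0.002], [0.002, -0.002, -1.0]]
force: [-9.3, -9.1, 4.6]
width: 0.005
```

```bash
python3 - <<'E'
from h import *
s=manip.observe();print(s['time'],s['position'],s['width'],s['force'])
snap('side','side16')
b=load('side16')['im'][120:280,220:420]
cv2.imwrite('pics/sd16.png',cv2.cvtColor(cv2.resize(b,None,fx=3.5,fy=3.5,interpolation=cv2.INTER_CUBIC),cv2.COLOR_RGB2BGR))
E
```

```text
20.2 [ 0.62578998 -0.1440896   0.01207288] 0.0047136062601325045 [-9.33213489 -9.14591104  4.57576667]
```

View pics/sd16.png

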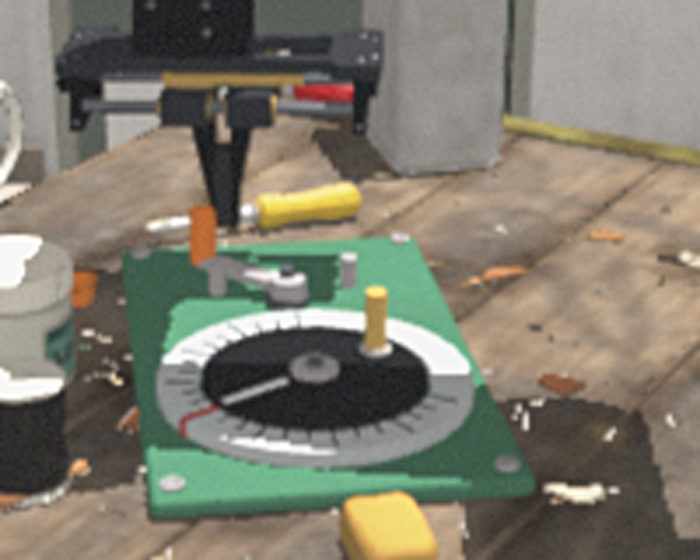

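The lever arm is against the far stop pin and the force has risen to about 13 N. I'll back off the way I came and lift clear.

Emit:
play_rows:
  targets: "0 0.005 -0.004 0 0; 0 0.012 -0.008 0 0; 0 0.025 -0.014 0 0; 0 0.025 -0.014 0 0; 0 0.025 -0.014 -0.04 0; 0 0.025 -0.014 -0.08 0; 0 0.025 -0.014 -0.12 0; 0 0.025 0.03 -0.16 0; 0 0.025 0.07 -0.18 0; 0 0.025 0.10 -0.18 0"

```text
time: 21.25
position: [0.6039, -0.0418, 0.197]
tcp_rot: [[-1.0, -0.0, 0.008], [-0.0, 1.0, -0.001], [-0.008, -0.001, -1.0]]
force: [-0.8, 0.8, -0.4]
width: 0.007
```

Emit:
play_rows:
  targets: "0 0 0.04 0 0; 0 0 0.08 0 0; 0 0 0.08 0 0; 0 0 0.08 0 0; 0 0 0.08 0 0; 0 0 0.08 0 0; 0 0 0.08 0 0; 0 0 0.08 0 0; 0 0 0.08 0 0; 0 0 0.08 0 0"

```text
time: 22.25
position: [0.6039, 0.0379, 0.197]
tcp_rot: [[-1.0, 0.0, 0.008], [0.0, 1.0, -0.001], [-0.008, -0.001, -1.0]]
force: [-0.2, 0.1, -0.5]
width: 0.004
```

```bash
python3 - <<'E'
from h import *
s=manip.observe();print(s['time'],s['position'],s['width'],s['force'])
im,_,_=snap('wrist','wrist17')
cv2.imwrite('pics/w17.png',cv2.cvtColor(cv2.resize(im[:260,140:450],None,fx=2.3,fy=2.3,interpolation=cv2.INTER_CUBIC),cv2.COLOR_RGB2BGR))
im,d,p=snap('scene','scene17')
cv2.imwrite('pics/sc17.png',cv2.cvtColor(cv2.resize(im[140:330,190:430],None,fx=3,fy=3,interpolation=cv2.INTER_CUBIC),cv2.COLOR_RGB2BGR))
E
```

```text
22.25 [0.60390151 0.03794112 0.19699182] 0.003528382325627847 [-0.19998668  0.05849295 -0.49413042]
```

View pics/w17.png

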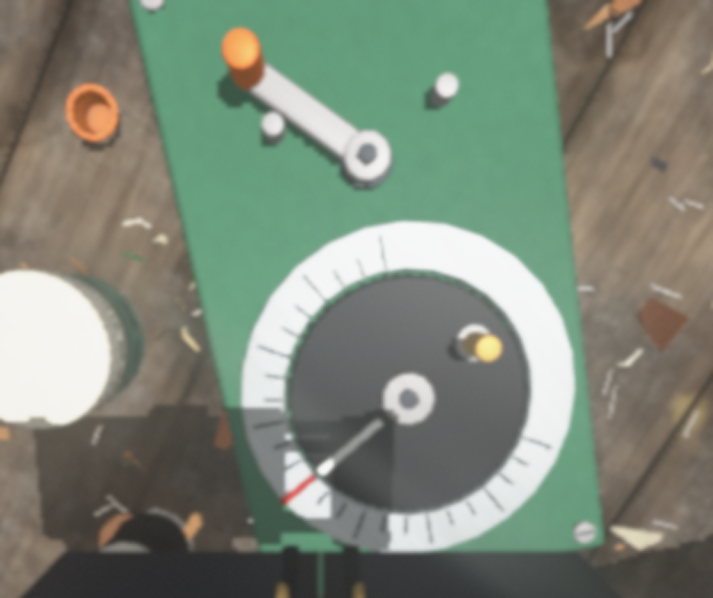

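View pics/sc17.png

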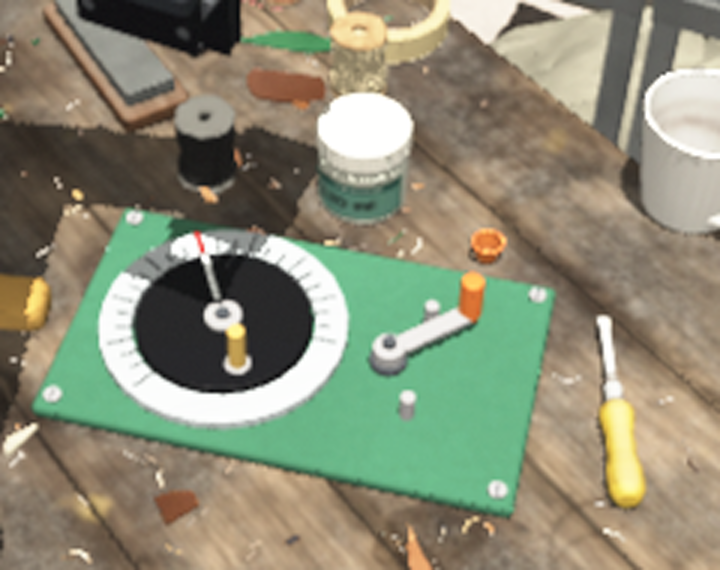

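Both views show the arm resting at the far pin, the index line meeting the red line, and the loose things where they were. A final numeric check, then I'll hand in if it's good.

```bash
python3 - <<'E'
from fit import *
L=load('wrist17');f=lambda u,v,z:world(L,140+u/2.3,v/2.3,z)
k,p=f(240,48,.058),f(367,154,.03);a=np.arctan2(*(k-p)[1::-1]);print('lever dir',a,'approx joint',a+np.pi*3/4-0.17,np.hypot(*(k-p)[:2]))
h,i,r=f(409,399,.031),f(322,470,.024),f(324,473,.022)
r2=f(285,501,.022)
print([np.arctan2(*(q-h)[1::-1]).round(3) for q in(i,r,r2)],np.hypot(*(i-r)[:2]))
if a+np.pi*3/4-0.17>1.42: manip.close_job();print('closed')
E
```

```text
lever dir -0.5833812035469643 approx joint 1.6028132866453806 0.06464701247309934
[np.float64(0.723), np.float64(0.762), np.float64(0.725)] 0.0023620818407326842
the job is handed in; nothing more can be done
closed
```

The dial is set to the red line, the lever is locked against its stop pin, and the job is handed in. I turned the dial by pushing the brass peg from about −0.89 rad to the red line at about 0.72 rad. I then pushed the orange knob over until the lever met the far pin, and lifted clear with the robot touching nothing. It took about 22 s of the 61 s allowed.

**Last checks**
- **Dial:** the line fit from the closer wrist picture, taken before I moved the lever, put the two lines within about 0.005 rad, or 0.3 mm at the rim. The final wrist picture shows them meeting. A rough hand-picked check there disagreed a little: the red line's outer end matched the index within 0.002 rad, but the tip-to-tip distance read 2.4 mm. That is inside the 3 mm limit but not by much; I trust the fit more.
- **Lever:** it measured about 1.6 rad by camera, which is its stop within measuring error.
- **Loose things:** by eye they stand where they did; I did not measure them.
- **Forces:** the readings I saw were about 4 N at the peg and about 14 N against the lever's stop. I only saw readings at the end of each move, so I can't rule out brief peaks.
- **Dial seat:** I did not measure it; the dial looked seated in every picture.

**Disagreement:** the real fingertips were about 30 mm above the reported tool point. My first two peg pushes therefore passed over the peg without touching it. The side camera's depth showed this, and I lowered the tool to correct for it.

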